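# Unclamp the drill-guide plate and hold it poised over the vice pins

### The job

Turn the hex nut on the grey stand a quarter turn counter-clockwise by hand so that its clamp arm swings off the drill-guide plate, then pick the plate up by its handle and carry it over the rack of files to the red vice. Finish while holding it there, level and still, with each of its two holes centred over one of the two pins (either way round) and its underside about 8 mm above the pin tips, not touching them. Do not touch the file rack or bump the vice, and leave the hammer, wooden box and tin alone.

Things in the scene. Friction and masses are not known exactly. Their poses are not given: they have to be found in the camera images.
- stand: Grey steel storage stand fixed to the bench, a slab 160 (x) x 150 (y) x 16 mm high. Its origin is on the bench directly under the middle of the stored plate; the slab reaches from 110 mm behind to 50 mm ahead of it along its x axis. The clamp nut stands on the slab at x = -64 mm, y = 0 in its frame. It stands left or right of the file rack, with the vice on the other side.
- nut (a joint): Angle (rad) of the captive hex nut with its clamp arm, turning about a vertical axis. At 0 the arm points over the plate (along the stand's +x); it grows counter-clockwise seen from above and has end stops at 0 and 1.65. It starts between 0 and 0.25; the arm is clear of the plate from about 1.2, well clear at a quarter turn. It has a little friction (about 0.12 N m) and stays where it is left.
- nut_grip (a point): Grip point on the axis of the hex nut, 55 mm above the bench. Bare steel hexagon, 24 mm across flats, its flats from 34 to 68 mm above the bench, with a stud end to 74 mm. x runs along the clamp arm, and one pair of flats faces +x and -x (the others at 60 degrees from these); z is up.
- clamp_tip (a point): Tip of the dark clamp arm under the hexagon, 48 mm from the nut axis, at the arm's top (34 mm above the bench). The arm turns with the nut, is 18 mm wide and 8 mm thick; closed, it overlaps the plate's edge by 12 mm, about 2 mm above it.
- plate: Loose drill-guide plate, bare aluminium, 56 (x) x 124 (y) x 8 mm (z), about 0.3 kg, lying on the stand (underside 16 mm above the bench). Origin at the centre of its underside, z up. Two 18 mm through holes at y = +43 and -43 mm. On top a dark bridge handle along y: bar 56 mm long, 14 mm wide (x), from 36 to 48 mm above the underside, on two feet at y = +-24 mm.
- plate_grip (a point): Centre of the plate's handle bar, 42 mm above the plate's underside; grip it across x, 14 mm wide. Axes as the plate's.
- plate_hole1 (a point): Centre of the lower mouth of the plate's hole at y = +43 mm.
- plate_hole2 (a point): Centre of the lower mouth of the plate's hole at y = -43 mm.
- vice: Red drill vice fixed to the bench, base 190 (x) x 100 (y) mm, jaws to 65 mm height, screw with cross bar pointing to its -x (as far as 146 mm). A bare steel block 44 x 124 mm, its top 75 mm above the bench, is clamped in it, with two upright steel pins of 8 mm diameter, 20 mm tall, at y = +43 and -43 mm. Origin on the bench under the middle of the block.
- vice_pins (a point): Midpoint between the two pin tips, 95 mm above the bench; the y axis runs from pin 2 to pin 1, z is up.
- vice_pin1 (a point): Tip centre of the pin at the vice's y = +43 mm.
- vice_pin2 (a point): Tip centre of the pin at the vice's y = -43 mm.
- rack: Fixed wooden file rack between stand and vice, 230 (x) x 50 (y) mm, with five files standing in a row along its x axis, blue handles up; highest point 150 mm above the bench. Origin on the bench under its centre.
- hammer: Bystander: loose hammer lying at the far side of the bench; leave it.
- scriber_box: Bystander: loose open wooden box, 70 x 100 x 30 mm, at the far side; leave it.
- tin: Bystander: loose metal tin, 52 mm diameter, 70 mm tall, at the far side; leave it.

How it is judged:
On the way, in this order (a step that is already met when the one before it is completed fails the run):
1. the nut is turned so that the clamp arm is off the plate (value of joint nut above 1.2 rad), for 0.1 s.
2. the plate is carried over the file rack (z of plate in the frame of rack above 0.15 m and x of plate in the frame of rack between -0.16 and 0.16 m and y of plate in the frame of rack between -0.06 and 0.06 m).
At the end, for the whole second after the job is handed in: The plate is held in the fingers, still and level within 4 degrees, each hole within 5 mm (horizontally) of the axis of its own pin, either way round, the underside 2 to 16 mm above the pin tips, touching neither vice nor stand; the nut remains turned open (over 1.1 rad) (((horizontal distance between plate_hole1 and vice_pin1 below 0.005 m and horizontal distance between plate_hole2 and vice_pin2 below 0.005 m) or (horizontal distance between plate_hole1 and vice_pin2 below 0.005 m and horizontal distance between plate_hole2 and vice_pin1 below 0.005 m)) and z of plate in the frame of vice_pins between 0.002 and 0.016 m and angle between plate's own z axis and vertical below 0.07 rad and linear speed of plate below 0.02 m/s and angular speed of plate below 0.15 rad/s and contact force between plate and the fingers above 2 N and contact force between plate and vice below 0.1 N and contact force between plate and stand below 0.1 N and value of joint nut above 1.1 rad); the arm keeps its last pose, push and grip.
It fails at once if the file rack is touched (contact force between rack and anything else above 1 N).
It fails at once if the vice, its block or its pins are bumped (contact force between vice and anything else above 1 N).
It fails at once if a bystander is moved by more than 15 mm (distance of any of hammer, scriber_box, tin from where it was at the start of the episode above 0.015 m).
It also fails if it takes over 62 s, if anything falls off the work surface, if the arm or the gripper's body presses on something with over 40 N, if the wrist force passes 120 N, or if a joint passes its speed limit or range.

### The arm

A 6-joint arm with a two-finger parallel gripper is mounted at the origin on the work surface. World frame = base frame: x ahead of the robot, y to its left, z up, the work surface at z = 0. Lengths are in m, angles in rad, forces in N, time in s.
With the tool pointing down it reaches from about 0.375 to 0.75 m from the base axis. Payload 9 kg.
Tool frame: the origin (TCP) lies midway between the tips of the shut fingers; the grasp point (between the pads) lies 19 mm behind it; z points along the fingers, y is the line along which they close (so a half turn about z gives the same grasp; the last joint's range is limited). The gripper opens to 85 mm and grips with 20 to 120 N. Pads are 22 mm wide; open, the fingers measure 114 mm over their backs; the gripper's body (76 mm by 85 mm) begins 54 mm behind the grasp point. The pads swing forward as they close: fully open they stand 13 mm farther back than shut.
Start: joints at [1.041, 0.104, 0.097, 1.564, 0, 1.353], TCP at [0.184, 0.571, 0.231] pointing down, gripper open.
Joint ranges: [-2.99, 2.99], [-0.84, 1.86], [-1.1, 1.16], [-1.84, 2.11], [-1.51, 1.56], [-3.14, 3.14]. Speed limits (rad/s): [2.22, 2.22, 2.57, 3.14, 3.14, 3.14].

### API

Orientations are given as a rotation vector (axis times angle).
In Python, from cell import env gives the robot as it stands. The module is installed in compiled form; this text tells all that it offers.
- The arm moves only by the tool carry_out, never from a script. Its argument "increments" is one flat list of numbers, 6 for each row, row after row: the shift along the tool's x, y, z in cm, then the turn, a rotation vector about the tool's x, y, z in rad. A call has 1 to 8 rows; each row shifts and turns the commanded pose from where the row before left it, along the tool's axes as they then stand; what a row does not reach is not made up. A row lasts 1/8 s, in which the tool goes at most 62.5 mm and 10.7 degrees, less where a joint would pass 70% of its speed; a pose out of reach is approached as far as the arm can. A call is refused whole if a number of a shift passes 6.25 or a number of a turn 0.188, either way. A call with a gripper value outside its range is refused whole. "jaw" is the closure, from 0 (fully open) to 1 (shut), set as the call begins (left out, the last holds). The fingers move at their own pace and stop on an object; "force" is the grip in N (left out, the last holds). Time passes only in rows, so rows that do not move let the fingers close. It gives the time, the measured TCP pose, the force, the opening and the grip force at its end, in the units of the state.
- env.state(): the state, without advancing time (a new reading comes with each control period).
- env.capture(name): name is "scene" or "top"; returns (picture, depth): 420x560x3 uint8, red, green, blue; 420x560 float32, m along the optical axis (not along the pixel's ray), 0 where there is no reading.
- env.camera_params(name): a dict with "mtx" (3x3 intrinsics, pixels), "distortion" ([k1, k2, p1, p2, k3] as OpenCV has them; the pictures are not rectified), "R" (3x3) and "t" (3): a world point X has camera coordinates R X + t. Camera axes: x right, y down, z forward; pixel columns grow to the right and rows downward; lengths in m; the calibration is good to about 2 mm. A picture is of the moment at which its call begins. camera_params takes no time and is no camera call.
- env.sign_off(): hands the job in; it is judged then, once.
Trained networks look in the newest picture that a camera, given by its name, has taken for a name from the list of things; names that differ only in an ending like _2 or _b are one class to them, and where a whole thing is asked for, a point or a joint stands for the part that bears it (a point fixed in the world has none). Each returns a list of dicts, best first, with "conf" (0 to 1); they miss things now and then, are a little off and sometimes report something else, mostly with a low value. They report only what shows in the picture. A call takes as long as a camera call.
- env.find_in(camera, thing): "point" ([x, y, z] in m, in world coordinates, good to about 4 mm: the middle of the surface that is visible of it).
- env.mark_of(camera, thing): "point" ([x, y, z] in m, in world coordinates, good to about 4 mm: a listed point, or the origin of a listed thing).
The state is a dict: "clock": time; "joint_positions": joint angles; "joint_velocities": joint speeds; "joint_torque": joint torques, N m; "tool_pos": TCP position; "orientation": TCP orientation; "wrist_force": force on the tool from outside, world axes, zero at the start; "torque": the same for the moment, N m; "grip_width": finger opening in m; "gripper_force": force on a finger pad.
Only numpy, scipy, OpenCV 4.12 (cv2) and the standard library are available. Lean on these libraries where they do the work, as an engineer would, in place of code of your own. Each camera call takes 0.05 s, during which the arm holds its last target. There are 200 camera calls.

## Working session

There is one attempt and no reset: what is moved stays moved. The work goes in short steps, Python scripts to look and compute and a tool call to move; the robot and the scene stay as the last step left them, time stands still between calls to the robot, and variables do not carry over. Pictures are saved under pics/ and viewed, at most 10 in all, crops included, and the job is handed in when it is done.

Besides the shell and the picture viewer there is one more tool, called after "Request:" as name(argument=value, ...) on one line, values as JSON. carry_out: Moves the arm, as the interface text tells. Its arguments: {"type":"object","properties":{"increments":{"type":"array"},"jaw":{"type":"number"},"force":{"type":"number"}},"required":["increments"]}

```bash
mkdir -p pics; python3 - <<'E'
from cell import env
import cv2,numpy as np
for c in ("scene","top"):
    p,d=env.capture(c); cv2.imwrite(f"pics/{c}0.png",p[:,:,::-1]); np.save(f"{c}_d.npy",d)
    for t in ("nut_grip","clamp_tip","plate","plate_grip","plate_hole1","plate_hole2","vice","vice_pins","vice_pin1","vice_pin2","rack","stand"):
        r=env.mark_of(c,t); print(c,t,[(np.round(x["point"],4).tolist(),round(x["conf"],2)) for x in r[:2]])
s=env.state(); print({k:np.round(v,3).tolist() for k,v in s.items()})
E
```

```text
scene nut_grip [([0.4603, 0.2576, 0.0542], 0.57)]
scene clamp_tip [([0.5008, 0.2832, 0.0269], 0.71), ([0.536, -0.2844, 0.0961], 0.52)]
scene plate [([0.5222, 0.2771, 0.014], 0.57)]
scene plate_grip [([0.5179, 0.2786, 0.0549], 0.7)]
scene plate_hole1 [([0.5044, 0.318, 0.0165], 0.9), ([0.5357, 0.2398, 0.0141], 0.8)]
scene plate_hole2 [([0.5044, 0.318, 0.0165], 0.9), ([0.5357, 0.2398, 0.0141], 0.8)]
scene vice [([0.5275, -0.2401, 0.0013], 0.92), ([0.7192, -0.2322, -0.005], 0.55)]
scene vice_pins [([0.5198, -0.239, 0.0925], 0.59)]
scene vice_pin1 [([0.5081, -0.1998, 0.097], 0.95), ([0.5402, -0.2827, 0.0958], 0.86)]
scene vice_pin2 [([0.5081, -0.1998, 0.097], 0.95), ([0.5402, -0.2827, 0.0958], 0.86)]
scene rack [([0.5524, -0.0117, 0.0036], 0.77)]
scene stand [([0.5172, 0.281, -0.0006], 0.91)]
top nut_grip [([0.4543, 0.2584, 0.0604], 0.68), ([0.5202, 0.2781, 0.0599], 0.37)]
top clamp_tip [([0.4979, 0.2818, 0.0304], 0.78)]
top plate [([0.5154, 0.2768, 0.0215], 0.59)]
top plate_grip [([0.5191, 0.2767, 0.0582], 0.91), ([0.5112, -0.2016, 0.0954], 0.27)]
top plate_hole1 [([0.503, 0.3187, 0.0134
[... 164 characters left out ...]
, 0.6)]
top vice_pins [([0.524, -0.2393, 0.1001], 0.86)]
top vice_pin1 [([0.5123, -0.2014, 0.0941], 0.86), ([0.5393, -0.2851, 0.0932], 0.63)]
top vice_pin2 [([0.5123, -0.2014, 0.0941], 0.86), ([0.5393, -0.2851, 0.0932], 0.63)]
top rack [([0.5561, -0.0114, -0.0016], 0.61)]
top stand [([0.5175, 0.2836, -0.0019], 0.84)]
{'clock': 1.3, 'joint_positions': [1.041, 0.104, 0.097, 1.564, 0.0, 1.353], 'joint_velocities': [-0.002, 0.0, -0.0, -0.002, -0.0, 0.0], 'joint_torque': [-0.001, -55.675, 50.378, 0.0, -0.0, 0.0], 'tool_pos': [0.184, 0.571, 0.231], 'orientation': [0.488, 3.103, 0.0], 'wrist_force': [0.326, 0.023, -0.904], 'torque': [0.033, -0.034, 0.021], 'gripper_force': 0.0, 'grip_width': 0.086}
```

View pics/top0.png

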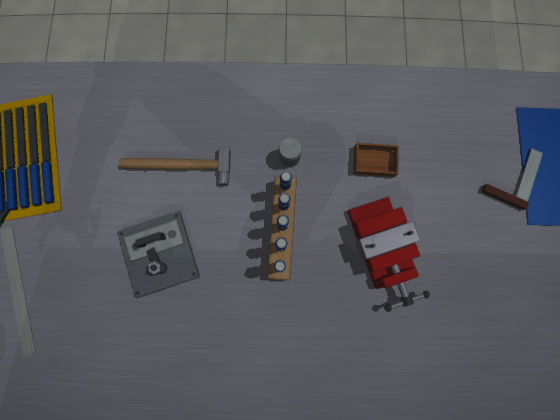

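View pics/scene0.png

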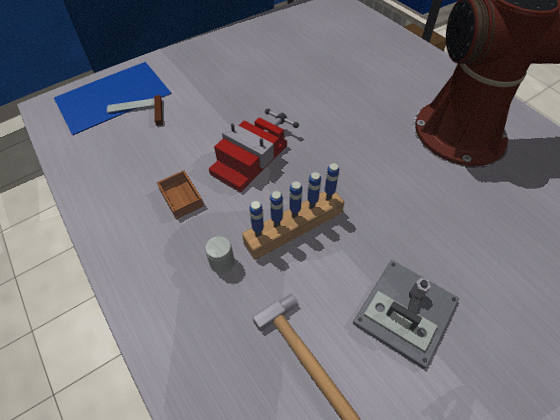

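The top view shows the stand at left with the nut near (153,268) and the plate just above it, the rack near (282,228) and the vice near (388,240). The scene view agrees: the clamp arm lies over the plate. Next I average the network points and fit the stand and vice poses.

```bash
cat > h.py <<'E'
from cell import env
import numpy as np
from scipy.optimize import least_squares
def collect(names,n=3,cams=("scene","top")):
    out={k:[] for k in names}
    for i in range(n):
        for c in cams:
            env.capture(c)
            for k in names:
                for r in env.mark_of(c,k): 
                    if r["conf"]>.5: out[k].append(np.array(r["point"]))
    return out
def fit(obs,model,x0):
    """obs: name->list of points, model: name->list of candidate local xy; nearest candidate; returns x,y,yaw"""
    def res(p):
        R=np.array([[np.cos(p[2]),-np.sin(p[2])],[np.sin(p[2]),np.cos(p[2])]]);r=[]
        for k,c in model.items():
            q=np.array(c)@R.T+p[:2]
            for o in obs.get(k,[]):
                e=q-o[:2]; r.append(e[np.argmin((e**2).sum(1))])
        return np.ravel(r)
    s=least_squares(res,x0,loss="soft_l1",f_scale=.003)
    return s.x,np.sqrt(np.mean(res(s.x)**2))
H=[(0,.043),(0,-.043)]
STAND={"plate_hole1":H,"plate_grip":[(0,0)],"nut_grip":[(-.064,0)],"stand":[(0,0)],"plate":[(0,0)]}
VICE={"vice_pin1":H,"vice_pins":[(0,0)],"vice":[(0,0)]}
PLATE={"plate_hole1":H,"plate_grip":[(0,0)],"plate":[(0,0)]}
def ang(v): return np.arctan2(v[1],v[0])
def tooly(s):
    from scipy.spatial.transform import Rotation as Ro
    M=Ro.from_rotvec(s["orientation"]).as_matrix(); return M
E
python3 - <<'E'
from h import *
o=collect(["nut_grip","clamp_tip","plate_grip","plate_hole1","vice_pin1","vice_pins","vice","rack","stand"],3)
for k,v in o.items(): print(k,np.round(np.median(v,0),4),np.round(np.std(v,0),4),len(v))
s,e=fit(o,STAND,[.518,.279,.36]);print("stand",s,e)
v,e=fit(o,VICE,[.524,-.24,.34]);print("vice",v,e)
n=s[:2]-.064*np.array([np.cos(s[2]),np.sin(s[2])]);print("nut",n)
for t in o["clamp_tip"]: print(ang(t[:2]-n))
print(env.state()["clock"])
E
```

```text
nut_grip [0.4624 0.2594 0.0584] [0.0177 0.1602 0.0136] 7
clamp_tip [0.5011 0.2824 0.03  ] [0.0083 0.1826 0.0105] 7
plate_grip [0.5181 0.2782 0.0569] [0.079  0.1063 0.0204] 7
plate_hole1 [0.5186 0.2762 0.0162] [0.0154 0.1504 0.0218] 14
vice_pin1 [ 0.5378 -0.2806  0.0936] [0.014  0.1452 0.0237] 11
vice_pins [ 0.5218 -0.2412  0.0972] [0.0016 0.0009 0.0016] 6
vice [ 0.5256 -0.2384  0.0023] [0.0026 0.002  0.0027] 6
rack [ 0.5534 -0.0111  0.0007] [0.0015 0.0014 0.0026] 6
stand [ 5.153e-01  2.818e-01 -5.000e-04] [0.0024 0.0016 0.0008] 6
stand [0.51869408 0.27931308 0.35327899] 0.09634693969233359
vice [ 0.52434753 -0.2409954   0.32900513] 0.06459554007515153
nut [0.45864651 0.25717061]
0.5356659046899758
-1.4395317330133206
0.6063088069228144
0.530966843731427
0.5234575195412703
0.5220678877188353
0.5907837353758507
4.3
```

```bash
cat >> h.py <<'E'
def plan(xyz,ytool,n,start=None):
    """rows (cm, rad) to straight-line to xyz with tool y at world angle ytool (tool down)"""
    from scipy.spatial.transform import Rotation as Ro
    s=env.state(); p0=np.array(s["tool_pos"]); R0=Ro.from_rotvec(s["orientation"])
    y=np.array([np.cos(ytool),np.sin(ytool),0]);z=np.array([0,0,-1]);x=np.cross(y,z)
    R1=Ro.from_matrix(np.c_[x,y,z])
    w=(R0.inv()*R1).as_rotvec(); out=[];d=(np.array(xyz)-p0)/n
    for i in range(n):
        Ri=R0*Ro.from_rotvec(w*i/n)
        out.append(np.r_[Ri.inv().apply(d)*100,w/n])
    print("pos",p0.round(4),"ytool",round(float(ang(R0.as_matrix()[:,1])),4),"clock",s["clock"],"F",np.round(s["wrist_force"],1),"grip",s["grip_width"],s["gripper_force"])
    for r in out: print(", ".join(f"{v:.3f}" if j>2 else f"{v:.2f}" for j,v in enumerate(r)))
E
python3 -c "
from h import *
plan([.4586,.2572,.14],1.585,8)"
```

```text
pos [0.1841 0.5711 0.2313] ytool 1.2589 clock 4.3 F [ 0.6  0.1 -1.2] grip 0.08553424550420331 0.0
-4.47, -2.68, 1.14, 0.000, -0.000, -0.041
-4.36, -2.86, 1.14, 0.000, -0.000, -0.041
-4.24, -3.04, 1.14, 0.000, -0.000, -0.041
-4.11, -3.21, 1.14, 0.000, -0.000, -0.041
-3.98, -3.37, 1.14, 0.000, -0.000, -0.041
-3.83, -3.53, 1.14, 0.000, -0.000, -0.041
-3.69, -3.68, 1.14, 0.000, -0.000, -0.041
-3.53, -3.83, 1.14, 0.000, -0.000, -0.041
```

Request:
carry_out(increments=[-4.47, -2.68, 1.14, 0, 0, -0.041, -4.36, -2.86, 1.14, 0, 0, -0.041, -4.24, -3.04, 1.14, 0, 0, -0.041, -4.11, -3.21, 1.14, 0, 0, -0.041, -3.98, -3.37, 1.14, 0, 0, -0.041, -3.83, -3.53, 1.14, 0, 0, -0.041, -3.69, -3.68, 1.14, 0, 0, -0.041, -3.53, -3.83, 1.14, 0, 0, -0.041], jaw=0.45)

```text
clock: 5.3
tool_pos: [0.46, 0.2561, 0.14]
orientation: [-0.028, 3.141, 0.001]
wrist_force: [-0.1, -0.0, -0.4]
grip_width: 0.047
gripper_force: 0.0
```

Request:
carry_out(increments=[0, 0, 0, 0, 0, 0])

```text
clock: 5.42
tool_pos: [0.4603, 0.2548, 0.1391]
orientation: [0.019, -3.141, 0.001]
wrist_force: [0.0, 0.2, -0.3]
grip_width: 0.0471
gripper_force: 0.0
```

```bash
python3 - <<'E'
from h import *
import cv2
plan([.4586,.2572,.045],1.585,5)
p,d=env.capture("scene"); cv2.imwrite("pics/s1.png",cv2.resize(p[220:400,310:510,::-1],None,fx=3,fy=3))
E
```

```text
pos [0.4603 0.2548 0.1391] ytool 1.583 clock 5.425 F [ 0.   0.2 -0.3] grip 0.047121028497038635 0.0
0.03, 0.05, 1.88, -0.000, -0.000, -0.000
0.03, 0.05, 1.88, -0.000, -0.000, -0.000
0.03, 0.05, 1.88, -0.000, -0.000, -0.000
0.03, 0.05, 1.88, -0.000, -0.000, -0.000
0.03, 0.05, 1.88, -0.000, -0.000, -0.000
```

View pics/s1.png

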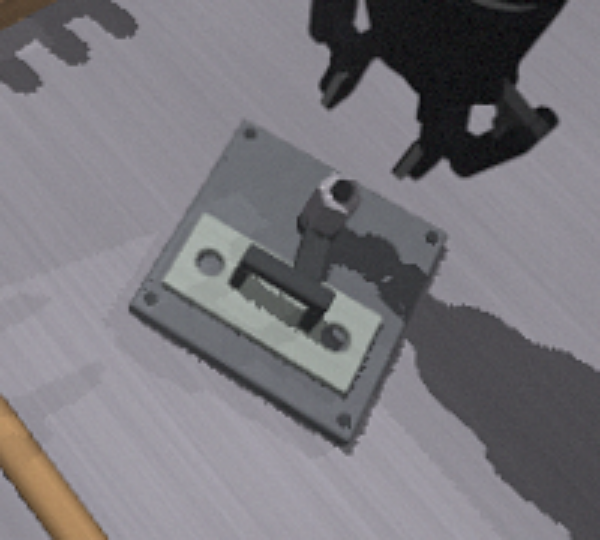

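The crop shows the gripper up and right of the nut at crop (340,195), as its height would put it, and the hexagon is clear. I descend over the nut axis.

Request:
carry_out(increments=[0.03, 0.05, 1.98, 0, 0, 0, 0.03, 0.05, 1.98, 0, 0, 0, 0.03, 0.05, 1.98, 0, 0, 0, 0.03, 0.05, 1.98, 0, 0, 0, 0.03, 0.05, 1.98, 0, 0, 0, 0, 0, 0, 0, 0, 0, 0, 0, 0, 0, 0, 0])

```text
clock: 6.35
tool_pos: [0.4576, 0.2601, 0.0415]
orientation: [-0.026, 3.141, 0.0]
wrist_force: [-0.3, 0.1, -0.1]
grip_width: 0.0464
gripper_force: 0.0
```

```bash
python3 - <<'E'
from h import *
import cv2
plan([.4586,.2572,.040],1.585,1)
p,d=env.capture("scene"); cv2.imwrite("pics/s2.png",cv2.resize(p[240:350,370:490,::-1],None,fx=5,fy=5))
E
```

```text
pos [0.4576 0.2601 0.0415] ytool 1.5871 clock 6.35 F [-0.3  0.1 -0.1] grip 0.04636332358566841 0.0
-0.10, -0.29, 0.15, 0.000, 0.000, 0.002
```

View pics/s2.png

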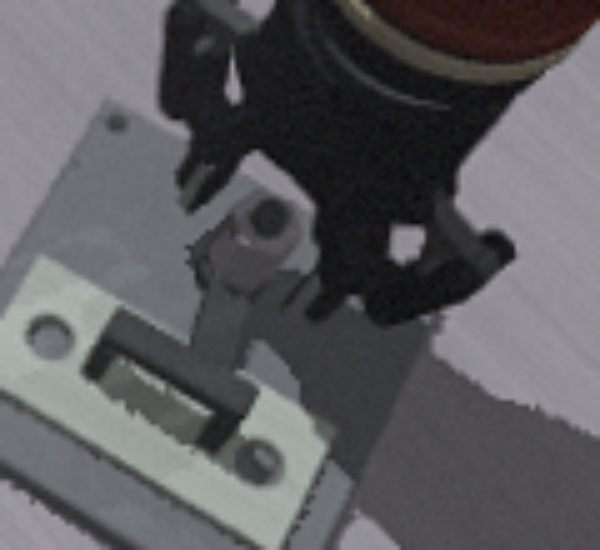

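```bash
cat >> h.py <<'E'
import cv2
def proj(c,X):
    P=env.camera_params(c)
    return cv2.projectPoints(np.array(X,float).reshape(-1,3),cv2.Rodrigues(np.array(P["R"]))[0],np.array(P["t"],float),np.array(P["mtx"]),np.array(P["distortion"]))[0][:,0]
E
python3 - <<'E'
from h import *
n=[.4586,.2572]; t=[.4576,.2601]
q=proj("scene",[n+[.074],n+[.034],t+[.045],[t[0]-.0004,t[1]+.023,.045],[t[0]+.0004,t[1]-.023,.045],[.5187,.2793,.064]])
print((q-[370,240])*5)
P=env.camera_params("scene");print(-np.array(P["R"]).T@P["t"])
E
```

```text
[[262.54046818 207.56803385]
 [231.28512794 252.21926155]
 [246.97691185 244.67160755]
 [292.21909466 290.39268371]
 [202.73794921 200.02282352]
 [182.40048625 357.27456642]]
[0.83613428 0.35131815 0.71335867]
```

Projecting the model matches the crop: predicted stud top (263,208) against about (268,215) seen, so the fingers straddle the nut. I close.

Request:
carry_out(increments=[-0.05, -0.05, 0.1, 0, 0, 0, 0, 0, 0, 0, 0, 0, 0, 0, 0, 0, 0, 0, 0, 0, 0, 0, 0, 0], jaw=1, force=50)

```text
clock: 6.9
tool_pos: [0.4585, 0.2595, 0.0409]
orientation: [-0.025, 3.14, 0.0]
wrist_force: [-0.2, -0.9, 5.8]
grip_width: 0.0229
gripper_force: 49.3
```

Request:
carry_out(increments=[0, 0, 0, 0, 0, -0.1, 0, 0, 0, 0, 0, -0.1, 0, 0, 0, 0, 0, -0.1, 0, 0, 0, 0, 0, -0.1, 0, 0, 0, 0, 0, -0.1, 0, 0, 0, 0, 0, -0.1, 0, 0, 0, 0, 0, -0.1, 0, 0, 0, 0, 0, -0.1])

```text
clock: 7.9
tool_pos: [0.4585, 0.2597, 0.0409]
orientation: [-1.251, 2.88, 0.0]
wrist_force: [-1.3, 0.5, 5.8]
grip_width: 0.0233
gripper_force: 49.5
```

Request:
carry_out(increments=[0, 0, 0, 0, 0, -0.1, 0, 0, 0, 0, 0, -0.1, 0, 0, 0, 0, 0, -0.1, 0, 0, 0, 0, 0, -0.1, 0, 0, 0, 0, 0, -0.1, 0, 0, 0, 0, 0, -0.05, 0, 0, 0, 0, 0, 0])

```text
clock: 8.78
tool_pos: [0.4584, 0.2597, 0.0409]
orientation: [-1.983, 2.435, -0.0]
wrist_force: [-1.0, -0.7, 6.8]
grip_width: 0.0228
gripper_force: 49.4
```

Request:
carry_out(increments=[0, 0, 0, 0, 0, 0, 0, 0, 0, 0, 0, 0, 0, 0, 0, 0, 0, 0], jaw=0.4)

```text
clock: 9.15
tool_pos: [0.4577, 0.2594, 0.0399]
orientation: [1.983, -2.437, -0.0]
wrist_force: [-0.5, -0.6, -0.3]
grip_width: 0.0509
gripper_force: 0.0
```

Request:
carry_out(increments=[0, 0, -2, 0, 0, 0, 0, 0, -3, 0, 0, 0, 0, 0, -4, 0, 0, 0, 0, 0, 0, 0, 0, 0])

```text
clock: 9.65
tool_pos: [0.4598, 0.26, 0.1334]
orientation: [-1.98, 2.433, -0.003]
wrist_force: [0.4, 0.4, 0.3]
grip_width: 0.0515
gripper_force: 0.0
```

```bash
python3 - <<'E'
from h import *
plan([.5187,.2793,.13],.353+np.pi,6)
p,d=env.capture("scene"); cv2.imwrite("pics/s3.png",cv2.resize(p[240:370,350:490,::-1],None,fx=4,fy=4))
for k in ("plate_grip","plate_hole1","clamp_tip","nut_grip"): print(k,[(np.round(r["point"],4),round(r["conf"],2)) for r in env.mark_of("scene",k)])
E
```

```text
pos [0.4598 0.26   0.1334] ytool 2.937 clock 9.65 F [0.4 0.4 0.3] grip 0.051472990762184555 0.0
-0.51, -0.90, 0.06, -0.001, 0.000, -0.093
-0.43, -0.94, 0.06, -0.001, 0.000, -0.093
-0.34, -0.97, 0.06, -0.001, 0.000, -0.093
-0.25, -1.00, 0.06, -0.001, 0.000, -0.093
-0.15, -1.02, 0.06, -0.001, 0.000, -0.093
-0.06, -1.03, 0.06, -0.001, 0.000, -0.093
plate_grip [(array([0.5178, 0.2772, 0.0556]), 0.7)]
plate_hole1 [(array([0.5039, 0.314 , 0.0136]), 0.79), (array([0.5347, 0.2383, 0.016 ]), 0.77), (array([ 0.5221, -0.2412,  0.0935]), 0.73)]
clamp_tip [(array([0.4457, 0.3036, 0.029 ]), 0.68)]
nut_grip [(array([0.4623, 0.2588, 0.0532]), 0.76)]
```

View pics/s3.png

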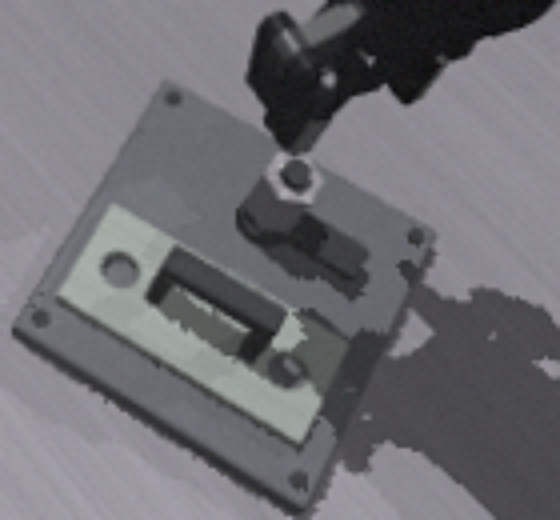

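The crop shows the clamp arm now swung off the plate (about 1.5 rad), pointing to crop (350,275), and the plate and handle undisturbed. The grip put the nut axis at y = 0.2597, so I aim slightly further in +y for the plate.

Request:
carry_out(increments=[-0.52, -0.89, 0, 0, 0, -0.093, -0.44, -0.93, 0, 0, 0, -0.093, -0.35, -0.96, 0, 0, 0, -0.093, -0.26, -0.99, 0, 0, 0, -0.093, -0.16, -1.01, 0, 0, 0, -0.093, -0.1, -1.02, 0, 0, 0, -0.093, 0, 0, 0, 0, 0, 0], jaw=0.5)

```text
clock: 10.78
tool_pos: [0.5157, 0.2795, 0.1289]
orientation: [2.576, -1.797, -0.002]
wrist_force: [0.5, 0.6, 0.2]
grip_width: 0.0425
gripper_force: 0.0
```

```bash
python3 - <<'E'
from h import *
plan([.5187,.2800,.039],.353+np.pi,6)
E
```

```text
pos [0.5157 0.2795 0.1289] ytool -2.7889 clock 10.775 F [0.5 0.6 0.2] grip 0.04252839431300893 0.0
0.01, -0.05, 1.50, 0.000, 0.000, -0.000
0.01, -0.05, 1.50, 0.000, 0.000, -0.000
0.01, -0.05, 1.50, 0.000, 0.000, -0.000
0.01, -0.05, 1.50, 0.000, 0.000, -0.000
0.01, -0.05, 1.50, 0.000, 0.000, -0.000
0.01, -0.05, 1.50, 0.000, 0.000, -0.000
```

Request:
carry_out(increments=[0, -0.05, 1.5, 0, 0, 0, 0, -0.05, 1.5, 0, 0, 0, 0, -0.05, 1.5, 0, 0, 0, 0, -0.05, 1.5, 0, 0, 0, 0, -0.05, 1.5, 0, 0, 0, 0, -0.05, 1.5, 0, 0, 0, 0, 0, 0, 0, 0, 0])

```text
clock: 11.65
tool_pos: [0.5179, 0.2803, 0.0385]
orientation: [2.576, -1.795, -0.002]
wrist_force: [0.2, 0.0, 0.0]
grip_width: 0.0428
gripper_force: 0.0
```

```bash
python3 - <<'E'
from h import *
plan([.5187,.2800,.039],.353+np.pi,1)
p,d=env.capture("scene"); cv2.imwrite("pics/s4.png",cv2.resize(p[240:370,350:490,::-1],None,fx=4,fy=4))
E
```

```text
pos [0.5179 0.2803 0.0385] ytool -2.7882 clock 11.65 F [0.2 0.  0. ] grip 0.04281740304746847 0.0
0.06, -0.07, -0.05, 0.002, 0.000, 0.000
```

View pics/s4.png

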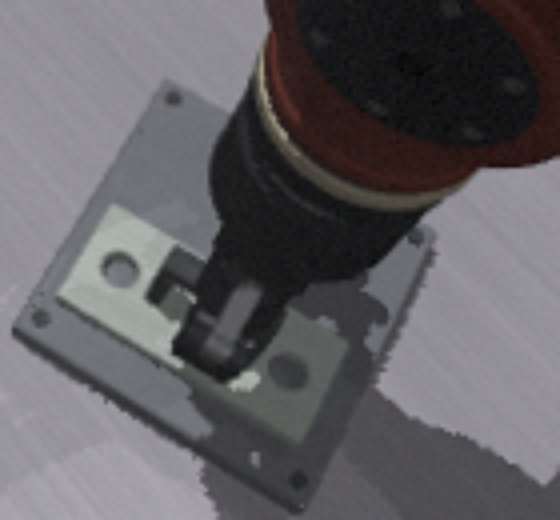

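The crop shows the near finger in front of the bar's middle at crop (225,330), straddling the handle. I close and lift slowly.

Request:
carry_out(increments=[0, -0.05, 0, 0, 0, 0, 0, 0, 0, 0, 0, 0, 0, 0, 0, 0, 0, 0, 0, 0, 0, 0, 0, 0, 0, 0, 0, 0, 0, 0], jaw=1, force=80)

```text
clock: 12.32
tool_pos: [0.5198, 0.281, 0.0409]
orientation: [-2.577, 1.796, -0.001]
wrist_force: [-0.6, 0.4, 5.7]
grip_width: 0.0126
gripper_force: 78.5
```

Request:
carry_out(increments=[0, 0, -1, 0, 0, 0, 0, 0, -2, 0, 0, 0, 0, 0, -3.5, 0, 0, 0, 0, 0, -3.5, 0, 0, 0, 0, 0, -3.5, 0, 0, 0, 0, 0, -3.5, 0, 0, 0, 0, 0, -3.5, 0, 0, 0, 0, 0, -2, 0, 0, 0])

```text
clock: 13.32
tool_pos: [0.5196, 0.2809, 0.2686]
orientation: [-2.575, 1.795, -0.003]
wrist_force: [-0.4, 0.3, -3.7]
grip_width: 0.0123
gripper_force: 78.4
```

```bash
python3 - <<'E'
from h import *
plan([.535,.02,.262],.34+np.pi,7)
E
```

```text
pos [0.5196 0.2809 0.2686] ytool -2.7882 clock 13.325 F [-0.4  0.3 -3.7] grip 0.012317185209499674 78.38911414146423
3.57, 1.08, 0.09, -0.000, -0.000, 0.002
3.57, 1.08, 0.09, -0.000, -0.000, 0.002
3.58, 1.07, 0.09, -0.000, -0.000, 0.002
3.58, 1.06, 0.09, -0.000, -0.000, 0.002
3.58, 1.06, 0.09, -0.000, -0.000, 0.002
3.58, 1.05, 0.09, -0.000, -0.000, 0.002
3.58, 1.04, 0.09, -0.000, -0.000, 0.002
```

Request:
carry_out(increments=[3.57, 1.08, 0, 0, 0, 0.002, 3.57, 1.08, 0, 0, 0, 0.002, 3.58, 1.07, 0, 0, 0, 0.002, 3.58, 1.06, 0, 0, 0, 0.002, 3.58, 1.06, 0, 0, 0, 0.002, 3.58, 1.05, 0, 0, 0, 0.002, 3.58, 1.04, 0, 0, 0, 0.002])

```text
clock: 14.2
tool_pos: [0.5344, 0.0188, 0.2664]
orientation: [-2.564, 1.814, -0.001]
wrist_force: [0.3, -1.3, -2.8]
grip_width: 0.0123
gripper_force: 78.5
```

```bash
python3 - <<'E'
from h import *
plan([.5243,-.241,.22],.329+np.pi,8)
E
```

```text
pos [0.5344 0.0188 0.2664] ytool -2.8023 clock 14.2 F [ 0.3 -1.3 -2.8] grip 0.012272650390621581 78.48817706108093
3.02, 1.20, 0.58, -0.000, -0.000, 0.001
3.02, 1.20, 0.58, -0.000, -0.000, 0.001
3.02, 1.19, 0.58, -0.000, -0.000, 0.001
3.02, 1.19, 0.58, -0.000, -0.000, 0.001
3.03, 1.18, 0.58, -0.000, -0.000, 0.001
3.03, 1.18, 0.58, -0.000, -0.000, 0.001
3.03, 1.18, 0.58, -0.000, -0.000, 0.001
3.03, 1.17, 0.58, -0.000, -0.000, 0.001
```

Request:
carry_out(increments=[3.02, 1.2, 0, 0, 0, 0.001, 3.02, 1.2, 0, 0, 0, 0.001, 3.02, 1.19, 0, 0, 0, 0.001, 3.02, 1.19, 0, 0, 0, 0.001, 3.03, 1.18, 0, 0, 0, 0.001, 3.03, 1.18, 1, 0, 0, 0.001, 3.03, 1.18, 1.5, 0, 0, 0.001, 3.03, 1.17, 1.5, 0, 0, 0.001])

```text
clock: 15.2
tool_pos: [0.5246, -0.2408, 0.2259]
orientation: [-2.557, 1.825, -0.002]
wrist_force: [-0.5, 0.7, -3.3]
grip_width: 0.0125
gripper_force: 78.5
```

Request:
carry_out(increments=[0, 0, 1.5, 0, 0, 0, 0, 0, 1.5, 0, 0, 0, 0, 0, 0, 0, 0, 0, 0, 0, 0, 0, 0, 0])

```text
clock: 15.7
tool_pos: [0.5251, -0.2392, 0.1959]
orientation: [-2.558, 1.823, -0.001]
wrist_force: [-0.2, -0.6, -3.5]
grip_width: 0.0123
gripper_force: 78.4
```

```bash
python3 - <<'E'
from h import *
o={}
for c in ("scene","top"):
    for i in range(2):
        p,d=env.capture(c)
        for k in ("plate_hole1","plate_grip","vice_pin1","vice_pins","plate"):
            for r in env.mark_of(c,k): 
                if r["conf"]>.4 and i==0: print(c,k,np.round(r["point"],4),round(r["conf"],2))
cv2.imwrite("pics/s5t.png",cv2.resize(p[170:330,310:470,::-1],None,fx=3.5,fy=3.5))
p,d=env.capture("scene");cv2.imwrite("pics/s5.png",cv2.resize(p[40:220,170:330,::-1],None,fx=3.3,fy=3.3))
plan([.5243,-.241,.16],.329+np.pi,4)
E
```

```text
scene plate_hole1 [ 0.5402 -0.2841  0.1673] 0.81
scene plate_hole1 [ 0.5117 -0.2041  0.1713] 0.78
scene plate_hole1 [ 0.5277 -0.2405  0.0029] 0.43
scene plate_grip [ 0.5241 -0.24    0.2082] 0.77
scene vice_pin1 [ 0.541  -0.2799  0.0979] 0.93
scene vice_pin1 [ 0.5057 -0.1952  0.0975] 0.69
scene vice_pins [ 0.5285 -0.2419  0.1705] 0.58
scene vice_pins [ 0.7201 -0.2353 -0.0062] 0.57
scene plate [ 0.5282 -0.2426  0.1697] 0.7
top plate_grip [ 0.5288 -0.2449  0.2121] 0.9
top vice_pin1 [ 0.5403 -0.2888  0.0946] 0.71
top vice_pin1 [ 0.5135 -0.2025  0.0948] 0.58
top vice_pins [ 0.5252 -0.2403  0.0975] 0.65
top plate [ 0.523  -0.243   0.1765] 0.9
top plate [ 0.5088 -0.2005  0.1682] 0.71
pos [ 0.5248 -0.2397  0.1951] ytool -2.8102 clock 16.95 F [-0.7  0.6 -3.7] grip 0.012466932108379469 78.3824872970581
0.03, 0.02, 0.88, -0.000, 0.000, 0.001
0.03, 0.02, 0.88, -0.000, 0.000, 0.001
0.03, 0.02, 0.88, -0.000, 0.000, 0.001
0.03, 0.02, 0.88, -0.000, 0.000, 0.001
```

View pics/s5.png

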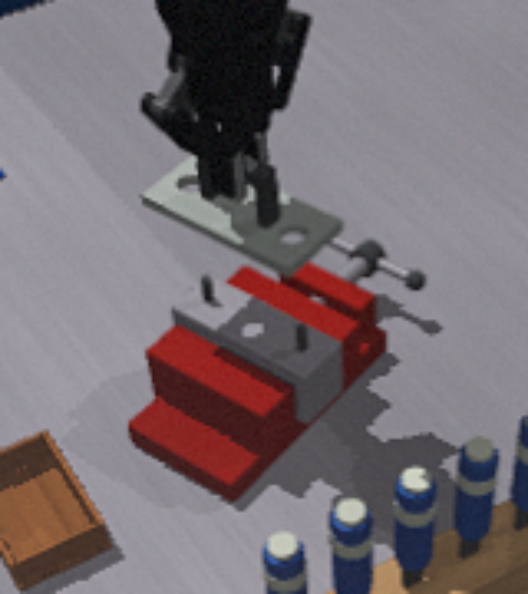

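The crop shows the plate level in the fingers, its holes at crop (188,182) and (293,237), above the pins at (207,290) and (302,335), with good clearance. I lower it to about 25 mm above the tips.

Request:
carry_out(increments=[0, 0, 1, 0, 0, 0, 0, 0, 1, 0, 0, 0, 0, 0, 1, 0, 0, 0, 0, 0, 1, 0, 0, 0, 0, 0, 1, 0, 0, 0, 0, 0, 0, 0, 0, 0, 0, 0, 0, 0, 0, 0])

```text
clock: 17.82
tool_pos: [0.5249, -0.2398, 0.1454]
orientation: [-2.557, 1.824, -0.001]
wrist_force: [0.2, -1.1, -3.3]
grip_width: 0.0124
gripper_force: 78.5
```

```bash
python3 - <<'E'
from h import *
plan([.5253,-.239,.129],.329+np.pi,2)
for c in ("scene","top"):
    o=collect(["plate_hole1","plate_grip","plate","vice_pin1","vice_pins"],4,(c,))
    for k in o: o[k]=[x for x in o[k] if np.hypot(x[0]-.525,x[1]+.24)<.06 and (abs(x[2]-.095)<.012 if "vice" in k else x[2]>.11)]
    print(c,{k:len(v) for k,v in o.items()})
    for n,m in(("plate",PLATE),("vice",VICE)):
        f,e=fit(o,m,[.525,-.24,.33]);print(n,f.round(4),round(e,4))
    print(np.median([x[2] for x in o["plate_hole1"]+o["plate"]]),env.state()["tool_pos"])
    p,d=env.capture(c)
    b={"scene":(60,180,190,320),"top":(190,300,340,450)}[c]
    cv2.imwrite(f"pics/s6{c}.png",cv2.resize(p[b[0]:b[1],b[2]:b[3],::-1],None,fx=5,fy=5))
E
```

```text
pos [ 0.5249 -0.2398  0.1454] ytool -2.8101 clock 17.825 F [ 0.2 -1.1 -3.3] grip 0.012354564390986115 78.46127986907959
-0.03, -0.03, 0.82, -0.000, -0.000, 0.001
-0.03, -0.03, 0.82, -0.000, -0.000, 0.001
scene {'plate_hole1': 8, 'plate_grip': 4, 'plate': 3, 'vice_pin1': 8, 'vice_pins': 3}
plate [ 0.5252 -0.2428  0.3778] 0.0017
vice [ 0.5236 -0.2408  0.3653] 0.0017
0.1193 [ 0.52476212 -0.23975138  0.14508455]
top {'plate_hole1': 4, 'plate_grip': 4, 'plate': 4, 'vice_pin1': 4, 'vice_pins': 4}
plate [ 0.5244 -0.2429  0.3582] 0.0028
vice [ 0.5229 -0.2411  0.3321] 0.0012
0.1215 [ 0.52477651 -0.23972889  0.14505987]
```

View pics/s6scene.png

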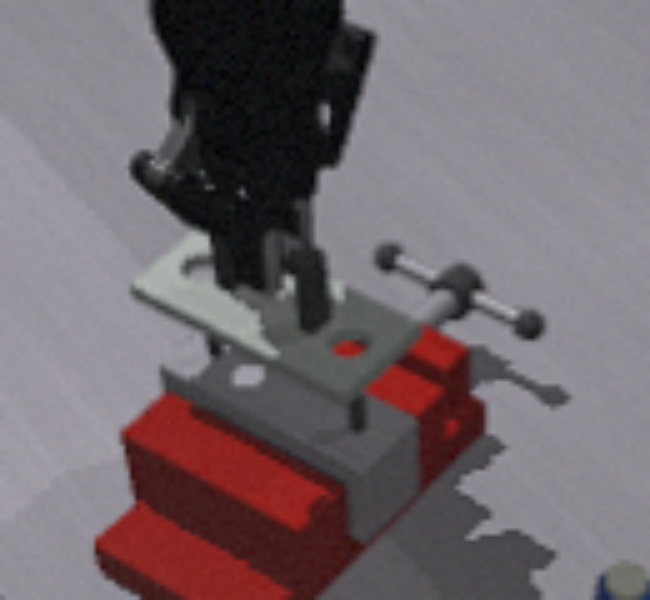

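The crop shows the plate about 25 mm above the pins, the right pin at crop (357,410) under the near hole (350,348). Both cameras put the plate (+1.5, -2.0) mm off the pins and about 0.015 rad over-turned, so I correct that and lower.

```bash
python3 - <<'E'
from h import *
plan([.5233,-.2377,.129],.316+np.pi,4)
E
```

```text
pos [ 0.5248 -0.2397  0.1451] ytool -2.8102 clock 20.325 F [-0.  -0.2 -3.1] grip 0.012132558737866218 78.46129059791565
-0.06, 0.02, 0.40, -0.000, 0.000, 0.004
-0.06, 0.02, 0.40, -0.000, 0.000, 0.004
-0.06, 0.02, 0.40, -0.000, 0.000, 0.004
-0.06, 0.02, 0.40, -0.000, 0.000, 0.004
```

Request:
carry_out(increments=[-0.12, 0.04, 0, 0, 0, 0.008, -0.12, 0.04, 0, 0, 0, 0.007, 0, 0, 0.4, 0, 0, 0, 0, 0, 0.4, 0, 0, 0, 0, 0, 0.4, 0, 0, 0, 0, 0, 0.4, 0, 0, 0, 0, 0, 0, 0, 0, 0, 0, 0, 0, 0, 0, 0])

```text
clock: 21.32
tool_pos: [0.5233, -0.2378, 0.1292]
orientation: [-2.544, 1.844, -0.0]
wrist_force: [0.3, 0.1, -3.1]
grip_width: 0.0122
gripper_force: 78.5
```

```bash
python3 - <<'E'
from h import *
for c in ("scene","top"):
    o=collect(["plate_hole1","plate_grip","plate","vice_pin1","vice_pins"],3,(c,))
    for k in o: o[k]=[x for x in o[k] if np.hypot(x[0]-.525,x[1]+.24)<.06 and (abs(x[2]-.095)<.012 if "vice" in k else x[2]>.09)]
    print(c,{k:len(v) for k,v in o.items()})
    for n,m in(("plate",PLATE),("vice",VICE)):
        f,e=fit(o,m,[.525,-.24,.33]);print(n,f.round(4),round(e,4))
    print([np.median([x[2] for x in o[k]]) for k in o if o[k]])
    p,d=env.capture(c)
    b={"scene":(60,180,190,320),"top":(190,300,340,450)}[c]
    cv2.imwrite(f"pics/s7{c}.png",cv2.resize(p[b[0]:b[1],b[2]:b[3],::-1],None,fx=5,fy=5))
plan([.5233,-.2377,.129],.316+np.pi,1)
E
```

```text
scene {'plate_hole1': 6, 'plate_grip': 3, 'plate': 3, 'vice_pin1': 6, 'vice_pins': 2}
plate [ 0.5242 -0.2404  0.3547] 0.0017
vice [ 0.5243 -0.2401  0.3738] 0.0015
[np.float64(0.10375000000000001), np.float64(0.1429), np.float64(0.105), np.float64(0.0961), np.float64(0.09154999999999999)]
top {'plate_hole1': 3, 'plate_grip': 3, 'plate': 3, 'vice_pin1': 3, 'vice_pins': 4}
plate [ 0.5225 -0.2408  0.3815] 0.0025
vice [ 0.5229 -0.2412  0.3141] 0.0131
[np.float64(0.1038), np.float64(0.1462), np.float64(0.1092), np.float64(0.0932), np.float64(0.09789999999999999)]
pos [ 0.5233 -0.2377  0.1291] ytool -2.8252 clock 23.225 F [ 0.8 -0.2 -3.1] grip 0.012529913605246601 78.48508715629578
-0.00, -0.00, 0.01, -0.000, 0.000, 0.000
```

View pics/s7scene.png

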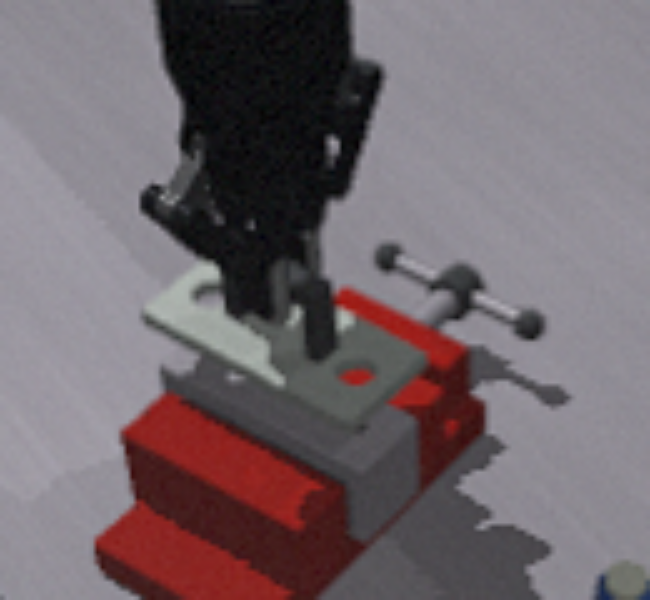

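View pics/s7top.png

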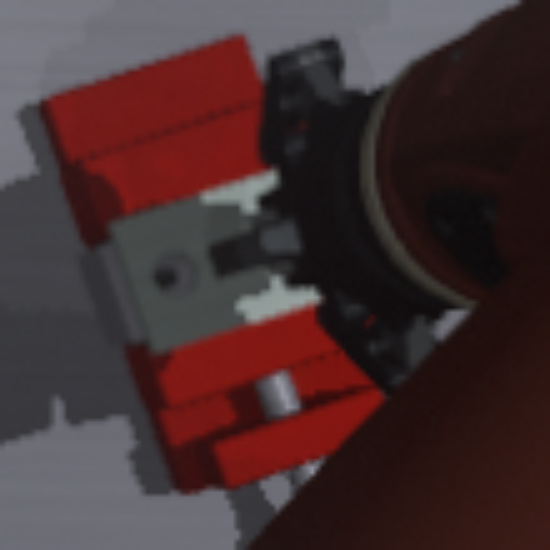

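The scene crop shows the plate just above the block with no pin showing. The top crop shows pin 1 as a dark spot at (163,274) inside the hole centred near (176,275). I check how much of that offset is parallax.

```bash
python3 - <<'E'
from h import *
c,yaw=np.array([.5235,-.2405]),.345
h=c+.043*np.array([-np.sin(yaw),np.cos(yaw)])
q=(proj("top",[[*h,.095],[*h,.103],[*h,.111],[h[0],h[1]+.005,.111],[h[0]+.005,h[1],.111]])-[340,190])*5+2
print(q)
p=cv2.imread("pics/s7top.png")[225:330:5,120:235:5].max(2)
print(p)
E
```

```text
[[166.74059382 278.78517758]
 [171.5642552  277.36307523]
 [176.4850335  275.91208713]
 [164.27273339 275.76192178]
 [176.19835277 263.60347039]]
[[70 73 75 75 75 75 75 75 75 74 74 74 74 74 73 73 74 72 68 66 67 67 67]
 [74 75 75 75 75 75 75 74 74 73 73 74 74 73 74 74 74 71 68 67 67 68 66]
 [73 75 75 75 75 74 74 74 73 73 73 74 74 74 74 75 74 70 68 67 64 61 56]
 [72 75 75 74 74 74 74 73 74 74 75 74 74 75 75 75 75 71 64 57 51 44 38]
 [69 74 74 74 74 74 75 74 75 74 74 74 73 74 75 76 76 68 51 39 34 30 28]
 [66 73 75 75 75 75 75 75 73 71 69 69 68 70 74 76 75 65 42 30 28 27 27]
 [65 72 75 75 75 75 75 73 68 66 65 64 62 63 69 73 74 65 43 30 27 27 28]
 [65 70 74 75 75 75 75 70 66 65 65 65 65 64 64 69 72 68 51 33 27 27 27]
 [66 68 74 76 75 75 72 66 61 60 61 65 69 69 65 65 71 72 61 40 28 28 28]
 [68 66 72 75 75 74 69 57 48 45 47 57 68 72 68 65 70 74 66 46 31 31 35]
 [70 65 69 73 74 73 65 47 36 34 34 48 66 73 69 66 70 75 70 55 44 47 54]
 [71 65 66 72 73 73 67 49 34 30 33 48 67 73 68 66 71 75 74 67 63 67 71]
 [72 67 65 71 74 74 72 61 44 40 47 59 70 71 66 67 72 75 75 74 73 74 75]
 [72 69 65 70 74 75 75 70 60 57 63 69 71 69 67 70 74 75 75 75 75 75 75]
 [70 70 66 68 73 75 75 74 71 68 69 70 71 71 72 74 75 75 75 75 74 74 74]
 [69 71 67 66 72 75 75 75 75 74 73 72 73 74 74 75 75 75 74 74 74 73 74]
 [66 71 69 66 69 74 75 75 76 76 75 75 75 75 74 74 74 74 74 74 74 73 74]
 [62 70 71 67 67 73 75 75 75 75 75 75 75 75 74 74 74 74 74 74 74 74 74]
 [59 69 73 69 66 72 75 75 75 74 74 75 74 75 74 74 75 75 75 75 75 74 75]
 [57 67 73 70 65 70 74 74 74 75 74 75 75 75 75 75 75 75 75 75 75 75 75]
 [55 61 70 72 67 66 72 75 75 75 75 75 75 75 75 75 75 75 75 75 75 74 79]]
```

Pin tip and hole mouth agree with the projection of an aligned pair to within about 1.5 mm (tip at (165,278), hole at (176,272)). The gap is about 9 mm and the plate is still, so I hand it in.

```bash
python3 -c "
from cell import env
print(env.sign_off())"
```

```text
the job is handed in; nothing more can be done
None
```

The job is handed in with the nut turned to about 1.5 rad and the plate held level about 9 mm above the vice pins; the one hole visible from above is within about 1.5 mm of its pin, the other was checked only by the network fit, and the sign-off returned no verdict.

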